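# Book out the finished locomotive with the label scanner

### The arm

A 6-joint arm with a two-finger parallel gripper is mounted at the origin on the work surface. World frame = base frame: x ahead of the robot, y to its left, z up, the work surface at z = 0. Lengths are in m, angles in rad, forces in N, time in s.
With the tool pointing down it reaches from about 0.25 to 0.725 m from the base axis. Payload 4 kg.
Tool frame: the origin (TCP) lies midway between the tips of the shut fingers; the grasp point (between the pads) lies 19 mm behind it; z points along the fingers, x is the direction in which the jaws open and shut, and the axes are right-handed (so a half turn about z gives the same grasp; the last joint's range is limited). The gripper opens to 85 mm and grips with 20 to 120 N. Pads are 22 mm wide; open, the fingers measure 114 mm over their backs; the gripper's body (76 mm by 85 mm) begins 54 mm behind the grasp point. The pads swing forward as they close: fully open they stand 13 mm farther back than shut.
Start: joints at [1.21, 0.241, 0.005, 1.335, 0, 1.571], TCP at [0.177, 0.468, 0.231] pointing down, gripper open.
Joint ranges: [-2.72, 2.72], [-1.05, 1.87], [-1.09, 1.28], [-1.99, 2.15], [-1.42, 1.44], [-3.14, 3.14]. Speed limits (rad/s): [2.79, 2.79, 3.14, 3.14, 3.14, 3.14].

### API

Orientations are given as a unit quaternion [x, y, z, w].
In Python, from workcell import bot, vision, ticket gives the robot as it stands.
- The arm moves only by the tool play_rows, never from a script. Its argument "deltas" is one flat list of numbers, 5 for each row, row after row: the opening, from 0 (shut) to 1 (fully open), then the shift along the tool's x, y, z in units of 60 mm (1.0 is 60 mm), then the turn about the tool's z in degrees. A call has 1 to 12 rows; each row shifts and turns the pose as measured when the row begins, along the tool's axes as they then stand; what a row does not reach is not made up. A row lasts 1/8 s, in which the tool goes at most 62.5 mm and 10.7 degrees, less where a joint would pass 70% of its speed; a pose out of reach is approached as far as the arm can. A call is refused whole if a number of a shift passes 1 or a number of a turn 10.7, either way. A call with a gripper value outside its range is refused whole. The fingers move at their own pace and stop on an object; the grip force is fixed at half the most. Time passes only in rows, so rows that do not move let the fingers close. It gives the time, the measured TCP pose, the force and the opening at its end, in the units of the state.
- bot.get_obs(): the state, without advancing time (a new reading comes with each control period).
- vision.camera(name): name is "side" or "top" or "wrist"; returns a dict with "color" (480x640x3 uint8, blue, green, red), "intrinsics" (3x3 intrinsics, pixels), "rvec" (rotation vector, rad) and "tvec" (3), from world to camera coordinates, as OpenCV has them. Camera axes: x right, y down, z forward; pixel columns grow to the right and rows downward; lengths in m; the calibration is good to about 2 mm. The wrist camera is an equidistant fisheye: a pixel r from the principal point sees the ray r / f radians off the axis. A picture is of the moment at which its call begins. There is no depth.
- ticket.job_done(): hands the job in, once; it reports no verdict.
The state is a dict: "clock": time; "joint_pos": joint angles; "joint_vel": joint speeds; "tau": joint torques, N m; "eef_pos": TCP position; "tool_rot": TCP orientation; "ft_force": force on the tool from outside, world axes, zero at the start; "ft_torque": the same for the moment, N m; "grip_width": finger opening in m.
Only numpy, scipy, OpenCV 4.12 (cv2) and the standard library are available. Lean on these libraries where they do the work, as an engineer would, in place of code of your own. Each camera call takes 0.05 s, during which the arm holds its last target. There are 200 camera calls.

### The job

Book out the finished locomotive: take the yellow scanner from its dock, point it squarely at the label on the tray that holds the black locomotive body, from about 10 cm, and hold it still there for a good second; then do the same at the label on the green tag. Scan no other label, leave the other things where they are, and set the scanner gently back, fully down in its dock, with its head overhanging the same end of the dock as before.

Things in the scene. Friction and masses are not known exactly. Their poses are not given: they have to be found in the camera images.
- scanner: Hand scanner, 0.2 kg: yellow handle, x -75 to 50 mm, 32 wide (y), z 0 to 34; at its +x end a black head bent 45 deg down (44 wide, x 35 to 95, z -15 to 47). Origin: mid-width on the handle's underside; x along the handle to the head, z up. Grip across the handle (y) near x = 0, where its sides are free of the dock; centre of mass near x = 15.
- lens: The scanner's window (red disc) on the end face of its head, fixed at (82.7, 0, -1.7) mm in the scanner's frame. Origin: centre of the window. Its x axis is the scanning beam, 45 deg below the handle: (0.707, 0, -0.707) in the scanner's frame; y is the scanner's y.
- dock: Fixed dock: black foot, grey seat 40 mm wide, top at z = 50 mm, four cheeks (x -59..-41 and 21..39 mm, 22 mm either side, 13 mm above the seat, leaning outwards), back stop at x = -82. Origin on the table; x along the seat. Docked, the scanner's origin is 50 mm above the dock's, axes parallel, head overhanging the +x end; 5 mm play sideways.
- label_loco: Label of the tray with the black locomotive body, on a grey plate clipped to the tray's front rim, centre 34 mm above the table. Face leans back 45 deg, looking up and to the robot side. Origin: centre of the face; z: outward normal; x: up the slope; y: along the bottom edge. White, 36 (x) by 46 mm (y), black bars.
- label_green: Label on the green tag (finished): a small green stand, label centre 70 mm above the table, top edge at about 90 mm. Face leans back 45 deg, looking up and to the robot side. Origin: centre of the face; z: outward normal; x: up the slope; y: along the bottom edge. White, 36 (x) by 46 mm (y), black bars.
- label_motor: Label, same make and height, on the tray with the silver motor; not to be scanned.
- label_chassis: Label, same make and height, on the tray with the wheeled chassis; not to be scanned.
- label_red: Label on the red tag, same make and height as the green one; not to be scanned.
- loco: Black locomotive body, 105 by 46 by 60 mm, lying loose in its white tray (150 by 115 mm, 32 mm high, fixed; its label is on its front side). Origin: centre of its underside.
- motor: Silver motor with a yellow end, 50 by 26 by 22 mm, loose in another such tray; leave alone.
- chassis: Dark wheeled chassis, 95 by 36 by 26 mm, loose in the third tray; leave alone.
- spare_motor: Another silver motor, on the 10 mm thick wooden board near the robot; leave alone.
- screwdriver: Black screwdriver 170 mm long on the wooden board; leave alone.
- oil: Small oil bottle, 44 mm across, 85 mm high, beyond the trays; leave alone.
- cup: Blue cup, 76 mm across, 80 mm high, beyond the tags; leave alone.
Mind the look-alikes: they are no part of the job. Leave any blue look-alike of the scanner alone.

How it is judged:
By the outcome, as a careful person would: the job done as asked, in the order asked, and still so for the second after the job is handed in, with the robot touching nothing.
It also fails if it takes over 56 s, if anything falls off the work surface, if the arm or the gripper's body presses on something with over 40 N, if the wrist force passes 120 N, or if a joint passes its speed limit or range.

## Working session

There is one attempt and no reset: what is moved stays moved. The work goes in short steps, Python scripts to look and compute and a tool call to move; the robot and the scene stay as the last step left them, time stands still between calls to the robot, and variables do not carry over. Pictures are saved under pics/ and viewed, about 8 in all and at most 12, crops included, and the job is handed in when it is done.

Besides the shell and the picture viewer there is one more tool, called after "Call:" as name(argument=value, ...), one argument or row to a line, values as JSON. play_rows: Moves the arm, as the interface text tells. Its arguments: {"type":"object","properties":{"deltas":{"type":"array"}},"required":["deltas"]}

```bash
ls; mkdir -p pics
python3 - <<'E'
from workcell import bot, vision, ticket
import cv2,pickle
print(bot.get_obs())
for n in ["side","top","wrist"]:
    c=vision.camera(n); cv2.imwrite(f"pics/{n}0.png",c["color"]); pickle.dump(c,open(f"pics/{n}0.pkl","wb"))
    print(n,c["intrinsics"],c["rvec"],c["tvec"])
E
```

```text
pics
{'clock': 0.0, 'joint_pos': array([ 1.21003003e+00,  2.41417306e-01,  3.74606921e-03,  1.33520124e+00,
       -1.20974388e-05,  1.57079374e+00]), 'joint_vel': array([ 0.00075826, -0.00130184,  0.00095025, -0.00093165,  0.00091289,
        0.00051161]), 'tau': array([-1.04355000e-03, -3.72323871e+01,  2.52405971e+01,  1.69316382e-02,
       -1.81780247e-04, -8.18390390e-06]), 'eef_pos': array([0.17627942, 0.46722976, 0.23041913]), 'tool_rot': array([ 8.22492375e-01,  5.68775189e-01, -8.50370791e-04,  5.95404702e-04]), 'ft_force': array([ 0.2784358 , -0.47269081, -0.85818948]), 'ft_torque': array([-0.039773  ,  0.00075986,  0.01553517]), 'grip_width': 0.08553621584558295}
side [[597.42664229   0.         314.31398938]
 [  0.         597.42664229 227.94707957]
 [  0.           0.           1.        ]] [ 0.66049538 -2.41253057  1.41141833] [0.41384477 0.18532894 1.38188848]
top [[441.54013874   0.         318.76897136]
 [  0.         441.54013874 239.11132635]
 [  0.           0.           1.        ]] [ 2.19770632 -2.18931574  0.06877911] [0.01078777 0.47659125 0.99363571]
wrist [[371.64829954   0.         315.8425327 ]
 [  0.         371.64829954 239.6271508 ]
 [  0.           0.           1.        ]] [-2.38720862 -1.64959038 -0.22974579] [-0.49958755 -0.03567429  0.38002511]
```

View pics/top0.png

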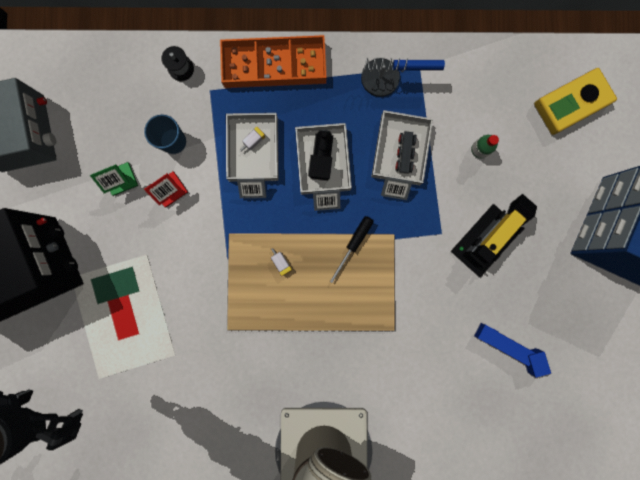

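View pics/side0.png

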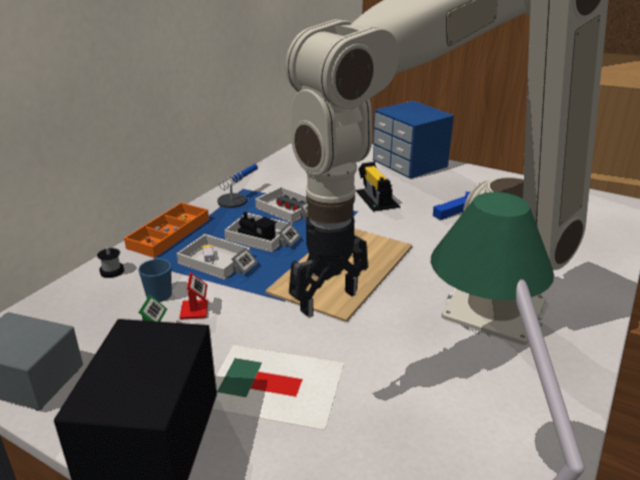

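The top view shows the yellow scanner in its dock near (505,228), with the head at the upper right (522,207). It also shows the loco label at (327,200), the green tag label at (112,179), the red tag at (165,187) and the blue decoy at (515,350). The side view agrees.

```bash
cat > h.py <<'E'
import numpy as np, cv2
from scipy.spatial.transform import Rotation as R
def ray(c,px,fish=False):
    px=np.atleast_2d(px).astype(float); K=c["intrinsics"]
    d=np.c_[(px[:,0]-K[0,2])/K[0,0],(px[:,1]-K[1,2])/K[1,1],np.ones(len(px))]
    if fish:
        r=np.hypot(d[:,0],d[:,1])+1e-9; s=np.sin(r)/r
        d=np.c_[d[:,0]*s,d[:,1]*s,np.cos(r)]
    M=cv2.Rodrigues(np.array(c["rvec"]))[0]; t=np.array(c["tvec"]).ravel()
    return -M.T@t, d@M
def plane(c,px,z,fish=False):
    o,d=ray(c,px,fish); z=np.broadcast_to(z,len(d))
    return o+d*((z-o[2])/d[:,2])[:,None]
def mask(img,lo,hi):
    return cv2.inRange(cv2.cvtColor(img,cv2.COLOR_BGR2HSV),lo,hi)
E
python3 - <<'E'
from h import *; import pickle
c=pickle.load(open("pics/top0.pkl","rb")); im=c["color"]
m=mask(im,(20,120,100),(35,255,255)); m[:160]=0
cs=[k for k in cv2.findContours(m,0,2)[0] if cv2.contourArea(k)>100]
for k in cs:
    r=cv2.minAreaRect(k); b=cv2.boxPoints(r); print("yellow",r); print(plane(c,b,0.084).round(4)[:,:2])
a=cv2.resize(im[190:285,445:545],None,fx=5,fy=5,interpolation=2)
b=[cv2.resize(im[y-22:y+22,x-30:x+30],None,fx=5,fy=5,interpolation=2) for x,y in((327,200),(113,180))]
b=np.vstack(b); h=max(a.shape[0],b.shape[0])
p=lambda x:cv2.copyMakeBorder(x,0,h-x.shape[0],0,0,0)
cv2.imwrite("pics/crop1.png",cv2.resize(np.hstack([p(a),p(b)]),None,fx=.99,fy=.99))
E
```

```text
yellow ((503.8495788574219, 230.7433624267578), (18.249984741210938, 47.22418975830078), 41.18592834472656)
[[ 0.4666 -0.3329]
 [ 0.5428 -0.4008]
 [ 0.5172 -0.4295]
 [ 0.4411 -0.3616]]
```

View pics/crop1.png

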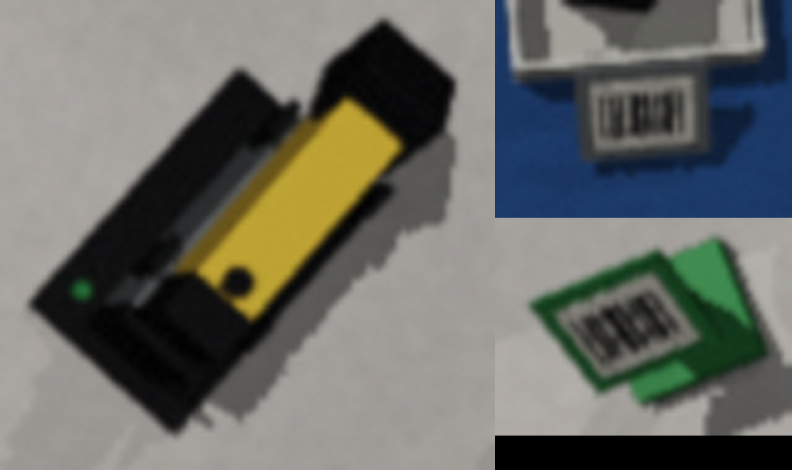

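The crop shows the yellow top face with corners (345,97), (403,147), (250,320), (197,272), the head at the upper right, and both labels' white fields.

Run:
```python
from h import *; import pickle
c=pickle.load(open("pics/top0.pkl","rb"))
q=np.array([(345,97),(403,147),(250,320),(197,272)])/4.95+[445,190]
P=plane(c,q-.5,0.084)[:,:2]; print(P.round(4))
a=P[:2].mean(0);b=P[2:].mean(0);print(a,b,np.linalg.norm(a-b),np.linalg.norm(P[0]-P[1]),np.linalg.norm(P[2]-P[3]))
for A,B in((P[3],P[0]),(P[2],P[1])): print(np.degrees(np.arctan2(*(B-A)[::-1])))
def lab(q,org,z):
    q=(np.array(q)-[495,org[2]])/4.95+org[:2]  # TL TR BR BL
    P=plane(c,q-.5,z+np.array([1,1,-1,-1])*.0127)
    print("ctr",P.mean(0).round(4),"w",np.linalg.norm(P[0]-P[1]),np.linalg.norm(P[3]-P[2]),"h",np.linalg.norm(P[0]-P[3]))
    for A,B in((P[1],P[0]),(P[2],P[3])): print("y axis deg",np.degrees(np.arctan2(*(B-A)[1::-1])))
lab([(588,80),(694,74),(698,146),(595,155)],(297,178,0),.034)
lab([(558,312),(660,270),(705,334),(606,378)],(83,158,217.8),.070)
```

```text
[[ 0.5383 -0.4042]
 [ 0.5167 -0.4288]
 [ 0.4419 -0.3613]
 [ 0.4625 -0.3389]]
[ 0.52750227 -0.41650759] [ 0.45219596 -0.35008737] 0.10041257090529994 0.03267888392215225 0.030360807862036647
-40.74728460190158
-42.073067509139264
ctr [ 0.5622 -0.0045  0.034 ] w 0.04765844942800168 0.04753287903221675 h 0.039889893686220534
y axis deg 93.51527955539527
y axis deg 95.26456316729526
ctr [0.6022 0.4653 0.07  ] w 0.047240270661570175 0.04757127499973072 h 0.03641682275926362
y axis deg 113.13302267924762
y axis deg 114.70296315977104
```

Call:
play_rows(
  deltas=[1,0,0,-0.3,10.35,1,0,0,-0.3,10.35,1,-0.48,0.88,0,0,1,-0.48,0.88,0,0,1,-0.48,0.88,0,0,1,-0.48,0.88,0,0,1,-0.48,0.88,0,0,1,-0.48,0.88,0,0,1,-0.48,0.88,0,0,1,-0.48,0.88,0,0,1,-0.48,0.88,0,0,1,-0.48,0.88,0,0],
)

```text
clock: 1.65
eef_pos: [0.381, -0.1136, 0.2679]
tool_rot: [0.912, 0.411, 0.001, 0.003]
ft_force: [2.0, 0.7, -0.2]
grip_width: 0.0854
```

Call:
play_rows(
  deltas=[1,-0.43,0.86,0,0,1,-0.43,0.86,0,0,1,-0.43,0.86,0,0,1,-0.43,0.86,0,0,1,-0.43,0.86,0,0,1,0,0,0,0],
)

```text
clock: 2.4
eef_pos: [0.4897, -0.3948, 0.2639]
tool_rot: [0.913, 0.408, 0.0, 0.0]
ft_force: [-0.4, 0.8, -0.3]
grip_width: 0.0856
```

```bash
cat >> h.py <<'E'
def shot(n,f):
    from workcell import bot,vision; import pickle
    c=vision.camera(n); c["obs"]=bot.get_obs(); cv2.imwrite(f"pics/{f}.png",c["color"]); pickle.dump(c,open(f"pics/{f}.pkl","wb")); return c
E
python3 - <<'E'
from h import *
c=shot("wrist","w1"); o=c["obs"]; print(o["eef_pos"],o["tool_rot"],o["joint_pos"],o["ft_force"])
print(ray(c,[[320,240]],1))
E
```

```text
[ 0.48923144 -0.39298812  0.26506417] [9.12894991e-01 4.08194172e-01 3.72907949e-04 3.37430279e-04] [-6.76907846e-01  4.98112820e-01  4.67220742e-01  1.53896357e+00
  3.56101881e-04  5.29384320e-02] [ 0.67617478 -0.02398838  0.62850607]
(array([ 0.43771616, -0.34721698,  0.4075317 ]), array([[ 0.21372002, -0.17764847, -0.96060646]]))
```

View pics/w1.png

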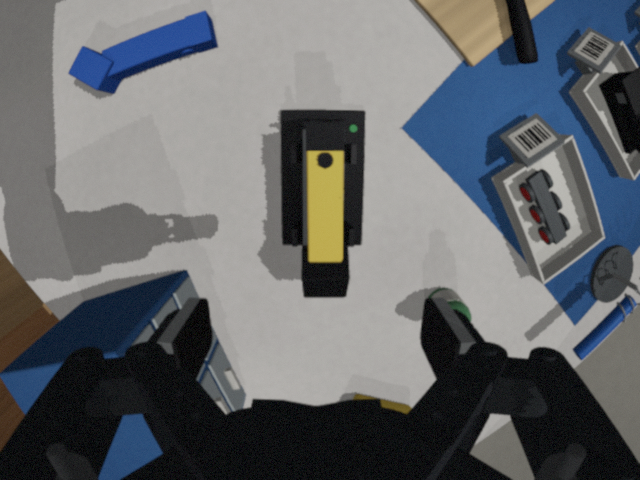

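The wrist view shows the yellow handle top from (325,150) to (325,262), the head below it (toward tool +y), and cheek pairs at rows ~153 and ~234.

Run:
```python
from h import *; import pickle
c=pickle.load(open("pics/w1.pkl","rb")); im=c["color"]
m=mask(im,(20,90,80),(35,255,255)); m[:,:280]=0;m[:,370:]=0;m[300:]=0
k=max(cv2.findContours(m,0,2)[0],key=cv2.contourArea); r=cv2.minAreaRect(k); b=cv2.boxPoints(r)
P=plane(c,b,.084,1)[:,:2]; print(b.round(1).tolist(),P.round(4).tolist())
b=b[np.argsort(b[:,1])]; A=plane(c,[b[:2].mean(0)],.084,1)[0]; B=plane(c,[b[2:].mean(0)],.084,1)[0]
d=(B-A)[:2]; L=np.linalg.norm(d); d/=L; print("back",A,"front",B,"len",L,"yaw",np.degrees(np.arctan2(d[1],d[0])))
# per-column-edge yaw
rows=range(165,255,10); mid=[]
for y in rows:
    x=np.where(m[y])[0]; mid.append(plane(c,[[x.min(),y],[x.max()+1-1,y]],.084,1)[:,:2])
mid=np.array(mid); print("widths",np.linalg.norm(mid[:,0]-mid[:,1],axis=1).round(4))
for e in (mid[:,0],mid[:,1],mid.mean(1)):
    v=e[-1]-e[0]; print("yaw",np.degrees(np.arctan2(v[1],v[0])))
E=mid.mean(1).mean(0);print(E)
# cheeks + head tip + ridge
n=np.array([-d[1],d[0]])
for nm,p,z in(("cheekbackL",(300,152),.06),("cheekbackR",(350,152),.06),("cheekfrL",(297,236),.06),("cheekfrR",(351,233),.06),("headtip",(326,296),.0606),("footback",(324,110),.0),("footfront",(300,245),0)):
    q=plane(c,[p],z,1)[0,:2]-A[:2]; print(nm,(q@d).round(4),(q@n).round(4))
cv2.imwrite("pics/c2.png",cv2.resize(im[100:310,260:390],None,fx=2.8,fy=2.8,interpolation=2))
```

```text
[[306.0, 150.0], [344.0, 150.0], [344.0, 262.0], [306.0, 262.0]] [[0.4414, -0.3621], [0.4632, -0.3376], [0.5403, -0.4046], [0.5168, -0.4307]]
back [ 0.45233234 -0.34994077  0.084     ] front [ 0.52855525 -0.41769431  0.084     ] len 0.10198271418709366 yaw -41.63347149487589
widths [0.0321 0.0314 0.0315 0.0317 0.0319 0.0321 0.0323 0.0325 0.0328]
yaw -41.55335829762323
yaw -41.03321020775692
yaw -41.29308255144251
[ 0.48881658 -0.38247632]
cheekbackL 0.0027 -0.0226
cheekbackR 0.0027 0.0238
cheekfrL 0.0836 -0.0267
cheekfrR 0.0808 0.0258
headtip 0.1473 0.0017
footback -0.0406 0.0011
footfront 0.111 -0.0267
```

View pics/c2.png

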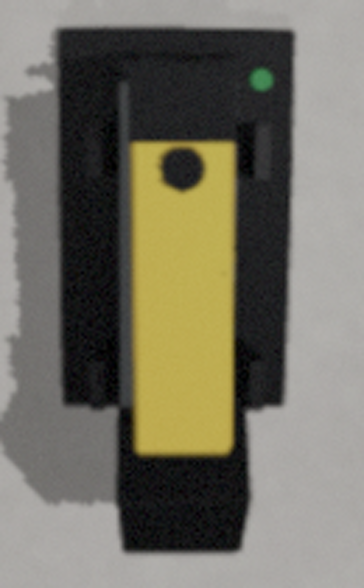

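The crop confirms the scanner sits nearly centred and parallel between the cheeks. Cheek and head positions put its origin at about (0.492, -0.385), yaw -41.4°.

Call:
play_rows(
  deltas=[1,0.13,-0.05,0.6,-0.4,1,0,0,0.9,0,1,0,0,0.9,0,1,0,0,0,0],
)

```text
clock: 2.95
eef_pos: [0.492, -0.3809, 0.1211]
tool_rot: [0.911, 0.413, 0.001, 0.001]
ft_force: [-0.4, -0.2, -0.2]
grip_width: 0.0852
```

Call:
play_rows(
  deltas=[1,-0.05,0.05,0.5,0,1,0,0,0.4,0,1,0,0,0.17,0,1,0,0,0,0],
)

```text
clock: 3.45
eef_pos: [0.4983, -0.3867, 0.0688]
tool_rot: [0.91, 0.414, 0.006, 0.009]
ft_force: [-0.0, -0.6, 0.0]
grip_width: 0.0855
```

Run:
```python
from workcell import bot
from h import R
for i in range(2):
    o=bot.get_obs(); print(o["eef_pos"],R.from_quat(o["tool_rot"]).as_matrix()[:,0],o["ft_force"])
```

```text
[ 0.49826841 -0.38670254  0.06880154] [0.65648243 0.75433601 0.00282984] [-0.01575041 -0.5928036   0.01360934]
[ 0.49826841 -0.38670254  0.06880154] [0.65648243 0.75433601 0.00282984] [-0.01575041 -0.5928036   0.01360934]
```

Call:
play_rows(
  deltas=[1,0,0,0,0,1,0,0,0,0],
)

```text
clock: 3.7
eef_pos: [0.5001, -0.3878, 0.0726]
tool_rot: [0.91, 0.415, 0.007, 0.011]
ft_force: [-0.7, 0.3, -0.5]
grip_width: 0.0853
```

Run:
```python
from workcell import bot
from h import *
o=bot.get_obs(); print(o["joint_pos"].round(3),o["joint_vel"].round(3),o["tau"].round(2)); print(R.from_quat(o["tool_rot"]).as_matrix().round(4)); print(o["ft_force"],o["ft_torque"])
```

```text
[-0.66   0.584  0.1    1.061  0.002  0.055] [ 0.    -0.014  0.013  0.005  0.001  0.   ] [ 3.000e-02 -5.091e+01  2.330e+01 -1.900e-01  1.000e-02 -0.000e+00]
[[ 0.6562  0.7542  0.022 ]
 [ 0.7546 -0.6561 -0.0149]
 [ 0.0032  0.0264 -0.9996]]
[-0.68773327  0.26161239 -0.54592467] [0.04764566 0.03448471 0.02651849]
```

Call:
play_rows(
  deltas=[1,-0.02,-0.04,0.06,0,1,-0.02,-0.04,0.06,0,1,0,-0.04,0.06,0,1,0,-0.02,0.06,0,1,0,0,0,0],
)

```text
clock: 4.32
eef_pos: [0.4917, -0.3842, 0.0574]
tool_rot: [0.91, 0.414, 0.007, 0.011]
ft_force: [-0.6, 0.4, -0.7]
grip_width: 0.0853
```

```bash
cat > st.py <<'E'
from workcell import bot
from h import *
o=bot.get_obs(); M=R.from_quat(o["tool_rot"]).as_matrix()
print("t",round(o["clock"],2),"p",o["eef_pos"].round(4),"yawx",np.degrees(np.arctan2(M[1,0],M[0,0])).round(2),"z",M[:,2].round(4),"tilt x,y deg",np.degrees(M[2,:2]).round(2),"F",o["ft_force"].round(1),"w",round(o["grip_width"],4))
print("q",o["joint_pos"].round(3),"v",o["joint_vel"].round(3))
E
python3 st.py
```

```text
t 4.33 p [ 0.4917 -0.3842  0.0574] yawx 48.96 z [ 0.022  -0.015  -0.9996] tilt x,y deg [0.18 1.52] F [-0.6  0.4 -0.7] w 0.0853
q [-0.664  0.582  0.053  1.015  0.002  0.052] v [ 0.001 -0.     0.003 -0.003  0.    -0.   ]
```

Call:
play_rows(
  deltas=[0,0,0,0,0,0,0,0,0,0,0,0,0,0,0,0,0,0,0,0,0,0,0,0,0,0,0,0,0,0,0,0,0,0,0],
)

```text
clock: 5.2
eef_pos: [0.4921, -0.3846, 0.0578]
tool_rot: [0.91, 0.414, 0.007, 0.012]
ft_force: [-0.1, -0.7, -0.1]
grip_width: 0.0309
```

```bash
python3 st.py
```

```text
t 5.2 p [ 0.4921 -0.3846  0.0578] yawx 48.97 z [ 0.0225 -0.0159 -0.9996] tilt x,y deg [0.16 1.57] F [-0.1 -0.7 -0.1] w 0.0309
q [-6.640e-01  5.820e-01  5.400e-02  1.015e+00  1.000e-03  5.200e-02] v [-0.     0.001 -0.001  0.     0.001 -0.001]
```

Call:
play_rows(
  deltas=[0,0,0,-0.08,0,0,0,0,-0.12,0,0,0,0,-0.2,0,0,0,0,-0.3,0,0,0,0,-0.3,0,0,0,0,-0.25,0,0,0,0,-0.12,0,0,0,0,0,0,0,0,0,0,0],
)

```text
clock: 6.32
eef_pos: [0.4892, -0.3825, 0.1441]
tool_rot: [0.91, 0.414, 0.006, 0.011]
ft_force: [-0.0, -0.4, -2.5]
grip_width: 0.0312
```

```bash
python3 st.py
python3 - <<'E'
from h import *
c=shot("wrist","w2"); shot("side","s2"); shot("top","t2")
E
```

```text
t 6.33 p [ 0.4892 -0.3825  0.1441] yawx 48.96 z [ 0.0205 -0.0142 -0.9997] tilt x,y deg [0.16 1.42] F [-0.  -0.4 -2.5] w 0.0312
q [-6.640e-01  5.070e-01  1.660e-01  1.205e+00  1.000e-03  5.200e-02] v [-0.    -0.001  0.001  0.001  0.    -0.   ]
```

View pics/w2.png

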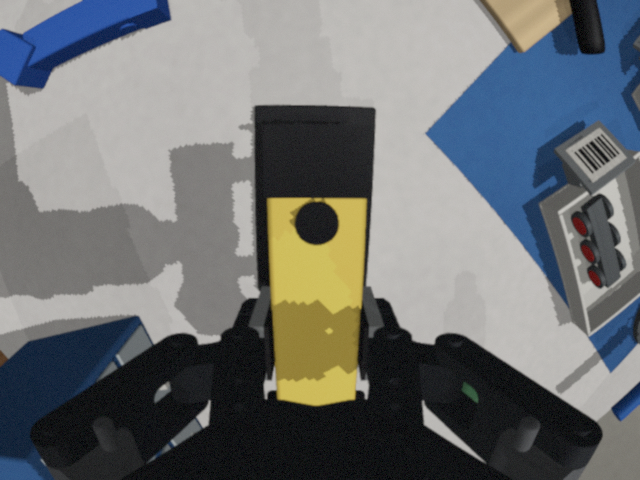

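The scanner hangs straight and centred in the jaws. It is well clear of the dock.

```bash
cat > plan.py <<'E'
# usage: plan.py x y z yawx n : rows (x y z units, turn) to TCP target, keeping tilt
import sys
from workcell import bot
from h import *
def plan(tgt,yaw,n):
    o=bot.get_obs(); M=R.from_quat(o["tool_rot"]); p=o["eef_pos"].copy(); m=M.as_matrix()
    dy=(yaw-np.degrees(np.arctan2(m[1,0],m[0,0]))+180)%360-180
    w=np.sin(np.pi*(np.arange(n)+.5)/n)+.25; w/=w.sum(); out=[]
    for k in w:
        s=M.inv().apply((tgt-o["eef_pos"])*k)/.06; out.append([*s.round(2),round(-dy*k,1)])
        M=M*R.from_euler("z",-dy*k,degrees=True)
    print(out)
if __name__=="__main__":
    a=list(map(float,sys.argv[1:])); plan(np.array(a[:3]),a[3],int(a[4]))
E
python3 plan.py 0.40 -0.10 0.145 75 12
```

```text
[[np.float64(0.09), np.float64(-0.15), np.float64(-0.0), np.float64(-0.9)], [np.float64(0.16), np.float64(-0.25), np.float64(-0.01), np.float64(-1.5)], [np.float64(0.22), np.float64(-0.33), np.float64(-0.01), np.float64(-2.1)], [np.float64(0.28), np.float64(-0.39), np.float64(-0.01), np.float64(-2.5)], [np.float64(0.34), np.float64(-0.42), np.float64(-0.01), np.float64(-2.9)], [np.float64(0.38), np.float64(-0.43), np.float64(-0.01), np.float64(-3.0)], [np.float64(0.4), np.float64(-0.41), np.float64(-0.01), np.float64(-3.0)], [np.float64(0.4), np.float64(-0.37), np.float64(-0.01), np.float64(-2.9)], [np.float64(0.37), np.float64(-0.31), np.float64(-0.01), np.float64(-2.5)], [np.float64(0.32), np.float64(-0.24), np.float64(-0.01), np.float64(-2.1)], [np.float64(0.24), np.float64(-0.17), np.float64(-0.01), np.float64(-1.5)], [np.float64(0.15), np.float64(-0.1), np.float64(-0.0), np.float64(-0.9)]]
```

Call:
play_rows(
  deltas=[0,0.1,-0.15,0,-0.9,0,0.16,-0.25,0,-1.5,0,0.22,-0.33,0,-2.1,0,0.28,-0.39,0,-2.5,0,0.34,-0.42,0,-2.9,0,0.38,-0.43,0,-3,0,0.4,-0.41,0,-3,0,0.4,-0.37,0,-2.9,0,0.37,-0.31,0,-2.5,0,0.32,-0.24,0,-2.1,0,0.24,-0.17,0,-1.5,0,0.15,-0.1,0,-0.9],
)

```text
clock: 7.98
eef_pos: [0.3881, -0.0845, 0.1354]
tool_rot: [0.787, 0.616, 0.004, 0.008]
ft_force: [0.1, -0.1, -2.0]
grip_width: 0.0311
```

```bash
python3 st.py
python3 - <<'E'
from h import *
c=shot("wrist","w3"); print(c["rvec"],c["tvec"])
E
python3 st.py
```

```text
t 7.97 p [ 0.3881 -0.0845  0.1354] yawx 76.12 z [ 0.0153 -0.0076 -0.9999] tilt x,y deg [-0.21  0.95] F [ 0.1 -0.1 -2. ] w 0.0311
q [-0.211  0.099 -0.431  1.023 -0.004  0.031] v [ 0.198 -0.096 -0.112 -0.022 -0.005  0.062]
[-2.27948163 -1.78400951 -0.2618943 ] [-0.01151131 -0.39168077  0.171092  ]
t 8.03 p [ 0.3876 -0.0837  0.1353] yawx 76.17 z [ 0.0144 -0.0064 -0.9999] tilt x,y deg [-0.16  0.89] F [-1.3  1.  -2.4] w 0.0309
q [-0.21   0.099 -0.432  1.024 -0.003  0.031] v [-0.028  0.018  0.022 -0.001 -0.021 -0.012]
```

View pics/w3.png

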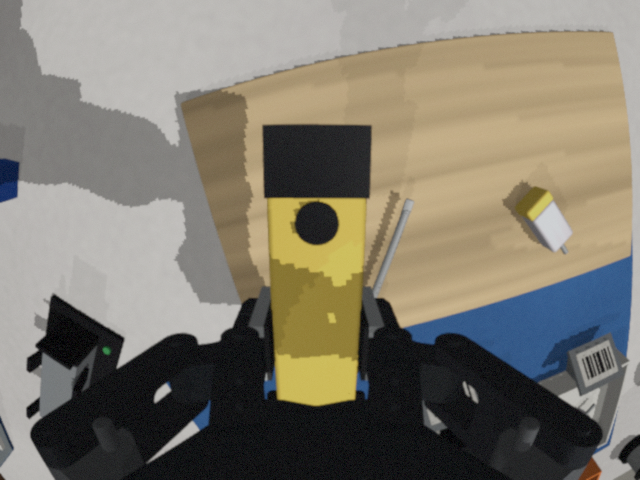

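The wrist view shows the loco label hidden by the gripper; only the motor label is in sight, at (597,360). I'll refine the loco label using w1 and top0.

```bash
cat > lab.py <<'E'
from h import *; import pickle
def quad(im,box,f=8):
    x0,y0,x1,y1=box; g=cv2.resize(cv2.cvtColor(im[y0:y1,x0:x1],cv2.COLOR_BGR2GRAY),None,fx=f,fy=f,interpolation=cv2.INTER_CUBIC)
    return g
def corners(im,box,seed,thr,f=8):
    g=quad(im,box,f); m=(g>thr).astype(np.uint8)*255
    m=cv2.morphologyEx(m,cv2.MORPH_CLOSE,np.ones((41,41)))
    s=((np.array(seed)-box[:2])*f).astype(int)
    n,l=cv2.connectedComponents(m); k=(l==l[s[1],s[0]]).astype(np.uint8)
    h=cv2.convexHull(cv2.findContours(k,0,2)[0][0]); 
    for e in np.arange(.01,.2,.005):
        a=cv2.approxPolyDP(h,e*cv2.arcLength(h,True),True)[:,0]
        if len(a)<=4: break
    return (a+.5)/f-.5+np.array(box[:2]), cv2.drawContours(cv2.cvtColor(g,8),[a],-1,(0,0,255),1)
def pose(c,q,z,fish):
    P=plane(c,q,z,fish); ctr=P[:,:2].mean(0)
    q=q[np.argsort(P[:,0])]  # rough: two nearest robot are bottom
    Pb=plane(c,q[:2],z-.0127,fish); Pt=plane(c,q[2:],z+.0127,fish)
    Pb=Pb[np.argsort(Pb[:,1])];Pt=Pt[np.argsort(Pt[:,1])]
    ang=[np.degrees(np.arctan2(*(p[1]-p[0])[1::-1]))-90 for p in(Pb,Pt)]
    s=[np.linalg.norm(p[1]-p[0]) for p in(Pb,Pt,(Pb[0],Pt[0]),(Pb[1],Pt[1]))]
    return np.vstack([Pb,Pt]).mean(0).round(4),np.round(ang,1),np.round(s,4)
E
python3 - <<'E'
from lab import *
ims=[]
for f,fi,box,seed,thr,z in(("top0",0,(305,185,350,215),(335,200),150,.034),("w1",1,(570,20,630,75),(597,47),150,.034),("w1",1,(500,105,565,165),(533,137),150,.034),("top0",0,(375,172,420,202),(397,189),150,.034),("top0",0,(88,158,140,200),(112,179),150,.07)):
    c=pickle.load(open(f"pics/{f}.pkl","rb")); 
    q,v=corners(c["color"],box,seed,thr); ims.append(cv2.resize(v,(260,240))); print(f,q.round(1).tolist(),len(q))
    if len(q)==4: print(*pose(c,q,z,fi))
ims.append(ims[0]*0)
cv2.imwrite("pics/l1.png",np.vstack([np.hstack(ims[:3]),np.hstack(ims[3:])]))
E
```

```text
top0 [[349.4, 187.8], [349.4, 214.4], [304.6, 214.4], [304.6, 184.6]] 4
[ 0.5625 -0.0055  0.034 ] [ 0.2 -3.9] [0.102  0.1    0.062  0.0687]
w1 [[629.4, 19.6], [629.4, 74.4], [569.6, 74.4], [569.6, 19.6]] 4
[0.5681 0.01   0.034 ] [44.2 42.1] [0.0735 0.078  0.0925 0.0964]
w1 [[564.4, 104.6], [564.4, 164.4], [499.6, 164.4], [499.6, 104.6]] 4
[ 0.5887 -0.157   0.034 ] [50.7 51.6] [0.0678 0.0684 0.0801 0.079 ]
top0 [[416.3, 171.6], [415.9, 175.4], [400.1, 176.7], [398.2, 171.6]] 4
[ 0.6238 -0.1874  0.034 ] [4.8 0.3] [0.0365 0.0404 0.0261 0.0277]
top0 [[139.4, 198.8], [102.2, 192.6], [90.8, 173.1], [129.7, 161.8]] 4
[0.5961 0.4536 0.07  ] [-9.3 16.7] [0.083  0.086  0.0812 0.0474]
```

View pics/l1.png

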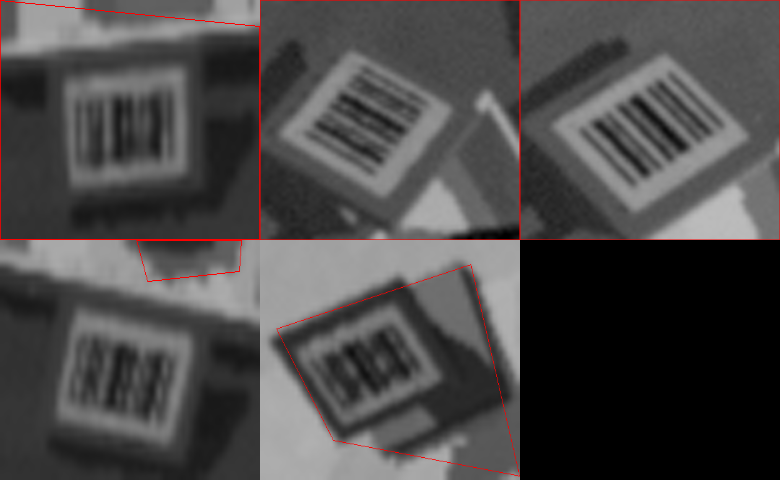

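Automatic segmentation leaked, but the quads in the enlarged crops are clear. I'll use their corners directly.

```bash
cat > lp.py <<'E'
from h import *; import pickle
def lp(f,fish,org,sc,uv,z): # uv: bottomR, bottomL, topR, topL (R = -y side)
    c=pickle.load(open(f"pics/{f}.pkl","rb")) if isinstance(f,str) else f
    q=np.array(uv,float)/sc+org-.5
    P=plane(c,q,z+np.array([-1,-1,1,1])*.0127,fish)
    ang=[np.degrees(np.arctan2(*(b-a)[1::-1]))-90 for a,b in((P[0],P[1]),(P[2],P[3]))]
    s=[np.linalg.norm(P[i]-P[j]) for i,j in((0,1),(2,3),(0,2),(1,3))]
    u=(P[2]+P[3]-P[0]-P[1]); print(P.mean(0).round(4),"psi",np.round(ang,1),"psi_up",np.degrees(np.arctan2(u[1],u[0])).round(1),"size",np.round(s,4))
E
python3 - <<'E'
from lp import *
lp("w1",1,(570,20),(4.333,4.364),[(93,51),(190,108),(18,133),(124,200)],.034)
lp("w1",1,(570,20),(4.333,4.364),[(18,133),(93,51),(124,200),(190,108)],.034)
lp("top0",0,(305,185),(5.78,8),[(189,178),(71,188),(186,66),(63,79)],.034)
lp("w1",1,(500,105),(4,4),[(31,124),(148,54),(112,213),(228,135)],.034)
lp("top0",0,(88,158),(5,5.714),[(182,143),(80,188),(139,63),(35,105)],.07)
E
```

```text
[ 0.5634 -0.0018  0.034 ] psi [-52.1 -56.5] psi_up -93.7 size [0.0429 0.0414 0.0727 0.0759]
[ 0.5629 -0.003   0.034 ] psi [3.2 6.6] psi_up 2.6 size [0.0469 0.0459 0.0371 0.0352]
[ 0.5623 -0.0044  0.034 ] psi [3.8 4.7] psi_up 5.7 size [0.0465 0.0474 0.0378 0.0373]
[ 0.5902 -0.16    0.034 ] psi [-10.4  -9. ] psi_up -10.9 size [0.047  0.0467 0.0365 0.0357]
[0.6011 0.4673 0.07  ] psi [21.8 20.1] psi_up 16.9 size [0.0475 0.0468 0.0369 0.0379]
```

```bash
python3 plan.py 0.4097 -0.0157 0.114 94.5 8 | sed 's/np.float64//g'
```

```text
[[(0.07), (0.01), (0.02), (-1.1)], [(0.13), (0.01), (0.04), (-2.1)], [(0.18), (0.02), (0.05), (-2.8)], [(0.2), (0.04), (0.06), (-3.2)], [(0.2), (0.05), (0.06), (-3.2)], [(0.17), (0.05), (0.05), (-2.8)], [(0.13), (0.04), (0.04), (-2.1)], [(0.07), (0.03), (0.02), (-1.1)]]
```

Call:
play_rows(
  deltas=[0,0.07,0.01,0.02,-1.1,0,0.13,0.01,0.04,-2.1,0,0.18,0.02,0.05,-2.8,0,0.2,0.04,0.06,-3.2,0,0.2,0.05,0.06,-3.2,0,0.17,0.05,0.05,-2.8,0,0.13,0.04,0.04,-2.1,0,0.07,0.03,0.02,-1.1,0,0,0,0,0],
)

```text
clock: 9.15
eef_pos: [0.4119, -0.012, 0.1129]
tool_rot: [0.67, 0.742, 0.002, 0.008]
ft_force: [-0.2, -0.8, -1.6]
grip_width: 0.0309
```

```bash
python3 st.py;  python3 plan.py 0.4097 -0.0157 0.114 94.5 3 | sed 's/np.float64//g'
```

```text
t 9.15 p [ 0.4119 -0.012   0.1129] yawx 95.86 z [ 0.0148 -0.0071 -0.9999] tilt x,y deg [-0.49  0.8 ] F [-0.2 -0.8 -1.6] w 0.0309
q [-0.024  0.154 -0.433  0.968 -0.007 -0.127] v [ 0.003 -0.002 -0.     0.003 -0.004 -0.003]
[[(-0.02), (-0.01), (-0.0), (0.4)], [(-0.03), (-0.02), (-0.01), (0.6)], [(-0.02), (-0.01), (-0.0), (0.4)]]
```

Call:
play_rows(
  deltas=[0,-0.02,-0.01,0,0.4,0,-0.03,-0.02,-0.01,0.6,0,-0.02,-0.01,-0.01,0.4,0,0,0,0,0],
)

```text
clock: 9.65
eef_pos: [0.4097, -0.0176, 0.1146]
tool_rot: [0.68, 0.733, 0.002, 0.008]
ft_force: [-0.1, 0.2, -2.1]
grip_width: 0.031
```

```bash
python3 st.py
python3 - <<'E'
from h import *
t=shot("top","t4"); s=shot("side","s4")
a=cv2.resize(t["color"][150:290,260:400],None,fx=4,fy=4,interpolation=2)
b=cv2.resize(s["color"][180:340,200:340],(200,228))
b=cv2.copyMakeBorder(b,0,a.shape[0]-b.shape[0],0,0,0)
cv2.imwrite("pics/v4.png",np.hstack([a,b]))
E
```

```text
t 9.65 p [ 0.4097 -0.0176  0.1146] yawx 94.25 z [ 0.0153 -0.0076 -0.9999] tilt x,y deg [-0.5   0.84] F [-0.1  0.2 -2.1] w 0.031
q [-0.038  0.148 -0.436  0.971 -0.007 -0.112] v [-0.004 -0.003 -0.002 -0.001 -0.     0.002]
```

View pics/v4.png

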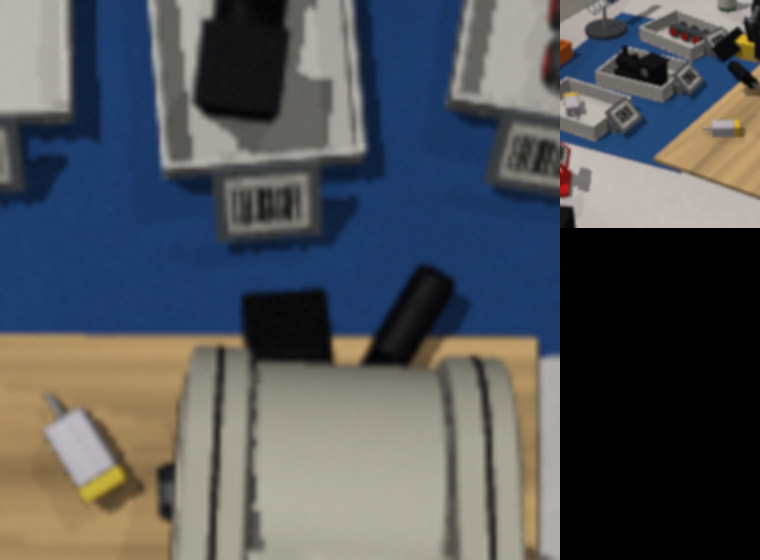

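Run:
```python
from h import *; import pickle
c=pickle.load(open("pics/t4.pkl","rb"))
q=np.array([(244,293),(324,290)])/4+[260,150]-.5
P=plane(c,q,.1172); print(P.round(4),P.mean(0).round(4))
l=np.array([(217,178),(315,172),(320,233),(227,240)])/4.+[260,150]-.5
print(plane(c,l,.034).mean(0))
```

```text
[[ 0.5041  0.0096  0.1172]
 [ 0.5058 -0.0315  0.1172]] [ 0.505  -0.0109  0.1172]
[ 0.56142998 -0.00536189  0.034     ]
```

The head tip measures (0.505, -0.011), against a prediction of (0.504, -0.011), so it is aligned with the loco label. Now I'll hold.

Call:
play_rows(
  deltas=[0,0,0,0,0,0,0,0,0,0,0,0,0,0,0,0,0,0,0,0,0,0,0,0,0,0,0,0,0,0,0,0,0,0,0,0,0,0,0,0,0,0,0,0,0,0,0,0,0,0,0,0,0,0,0,0,0,0,0,0],
)

```text
clock: 11.25
eef_pos: [0.4097, -0.0174, 0.1145]
tool_rot: [0.68, 0.733, 0.002, 0.008]
ft_force: [-0.9, 0.5, -2.7]
grip_width: 0.0306
```

```bash
python3 st.py;  python3 plan.py 0.36 0.12 0.20 94.3 8 | sed 's/np.float64//g'
```

```text
t 11.25 p [ 0.4097 -0.0174  0.1145] yawx 94.29 z [ 0.0152 -0.0075 -0.9999] tilt x,y deg [-0.49  0.83] F [-0.9  0.5 -2.7] w 0.0306
q [-0.037  0.148 -0.436  0.971 -0.007 -0.112] v [ 0.     0.001  0.    -0.     0.     0.001]
[[(0.15), (-0.04), (-0.09), (-0.0)], [(0.26), (-0.07), (-0.16), (-0.0)], [(0.35), (-0.1), (-0.22), (-0.0)], [(0.4), (-0.11), (-0.25), (-0.0)], [(0.4), (-0.11), (-0.25), (-0.0)], [(0.35), (-0.1), (-0.22), (-0.0)], [(0.26), (-0.07), (-0.16), (-0.0)], [(0.15), (-0.04), (-0.09), (-0.0)]]
```

Call:
play_rows(
  deltas=[0,0.15,-0.04,-0.15,0,0,0.3,-0.07,-0.25,0.5,0,0.45,-0.1,-0.25,1,0,0.55,-0.1,-0.25,1,0,0.6,-0.1,-0.2,1,0,0.55,-0.05,-0.15,1,0,0.45,0,-0.1,1,0,0.3,0,-0.05,0.5,0,0.15,0,0,0,0,0,0,0,0],
)

```text
clock: 12.5
eef_pos: [0.3717, 0.2021, 0.2048]
tool_rot: [0.718, 0.696, 0.006, 0.008]
ft_force: [0.1, -0.6, -2.6]
grip_width: 0.0311
```

```bash
python3 st.py
python3 - <<'E'
from h import *
c=shot("wrist","w5"); t=shot("top","t5"); im=c["color"]
# predicted pixel of green label
M=cv2.Rodrigues(c["rvec"])[0]; p=M@np.array([.6015,.466,.07])+np.ravel(c["tvec"]); r=np.arctan2(np.hypot(p[0],p[1]),p[2]); K=c["intrinsics"]
u=K[:2,2]+K[0,0]*r*p[:2]/np.hypot(p[0],p[1]); print(u)
x,y=np.clip(u,(40,40),(599,439)).astype(int); print(x,y)
a=cv2.resize(im[y-40:y+40,x-40:x+40],(480,480),interpolation=2)
b=cv2.resize(t["color"][158:200,88:140],(312,252),interpolation=2)
b=cv2.copyMakeBorder(b,0,228,0,0,0)
cv2.imwrite("pics/v5.png",np.hstack([a,b]))
E
```

```text
t 12.5 p [0.3717 0.2021 0.2048] yawx 88.16 z [ 0.0194 -0.0024 -0.9998] tilt x,y deg [-0.1   1.12] F [ 0.1 -0.6 -2.6] w 0.0311
q [ 0.506  0.091 -0.247  1.217 -0.012  0.538] v [ 0.003 -0.007 -0.003  0.008 -0.006  0.002]
[544.68576967 407.67810587]
544 407
```

View pics/v5.png

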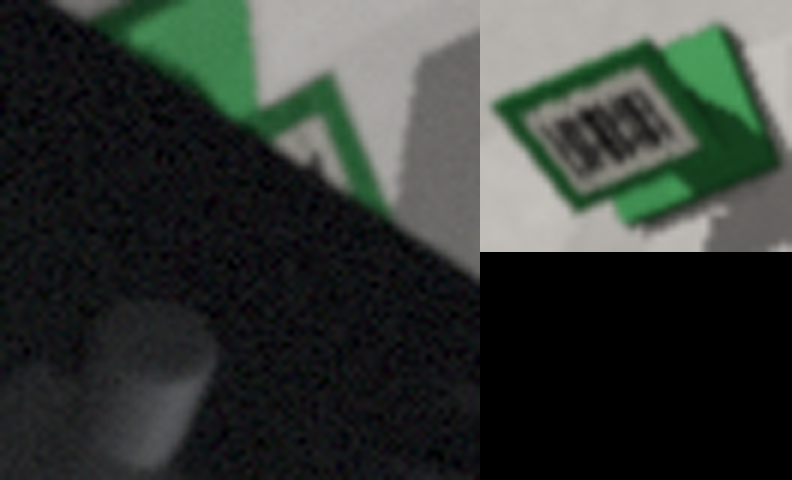

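The wrist view of the green label is blocked by a finger. The top crop shows its white field at (43,108), (161,66), (222,148), (108,195) at 6x, so I'll use that.

Run:
```python
from lp import *
lp("t5",0,(88,158),(6,6),[(222,148),(108,195),(161,66),(43,108)],.07)
c=pickle.load(open("pics/t5.pkl","rb")); im=c["color"]
# objective check: white blob inside green plate -> long edges by minAreaRect
hsv=cv2.cvtColor(im,cv2.COLOR_BGR2HSV)[158:200,88:140]
g=cv2.inRange(cv2.resize(hsv,None,fx=6,fy=6,interpolation=2),(45,100,40),(85,255,255))
n=cv2.bitwise_not(g); k,l,s,ce=cv2.connectedComponentsWithStats(n)
i=[j for j in range(1,k) if l[130,132]==j or 4000<s[j,4]<20000]; print(s[i],ce[i])
h=cv2.convexHull(cv2.findContours((l==i[0]).astype(np.uint8),0,1)[0][0])
for e in np.arange(.01,.2,.005):
    a=cv2.approxPolyDP(h,e*cv2.arcLength(h,True),True)[:,0]
    if len(a)<=4: break
print(a.tolist())
```

```text
[0.6017 0.4663 0.07  ] psi [23.1 20.3] psi_up 24.3 size [0.0447 0.0443 0.0372 0.0388]
[[   41    64   180   132 14161]] [[130.68469741 130.02859968]]
[[163, 65], [220, 147], [97, 194], [42, 114]]
```

```bash
python3 plan.py 0.4598 0.4081 0.165 112.3 11 | sed 's/np.float64//g'
```

```text
[[(0.14), (0.05), (0.03), (-1.0)], [(0.24), (0.1), (0.05), (-1.6)], [(0.32), (0.14), (0.06), (-2.2)], [(0.38), (0.18), (0.08), (-2.7)], [(0.41), (0.22), (0.08), (-3.0)], [(0.41), (0.25), (0.09), (-3.1)], [(0.38), (0.26), (0.08), (-3.0)], [(0.33), (0.25), (0.08), (-2.7)], [(0.26), (0.22), (0.06), (-2.2)], [(0.19), (0.17), (0.05), (-1.6)], [(0.11), (0.1), (0.03), (-1.0)]]
```

Call:
play_rows(
  deltas=[0,0.14,0.05,0.03,-1,0,0.24,0.1,0.05,-1.6,0,0.32,0.14,0.06,-2.2,0,0.38,0.18,0.08,-2.7,0,0.41,0.22,0.08,-3,0,0.41,0.25,0.09,-3.1,0,0.38,0.26,0.08,-3,0,0.33,0.25,0.08,-2.7,0,0.26,0.22,0.06,-2.2,0,0.19,0.17,0.05,-1.6,0,0.11,0.1,0.03,-1,0,0,0,0,0],
)

```text
clock: 14.1
eef_pos: [0.4624, 0.4267, 0.1538]
tool_rot: [0.546, 0.838, 0.002, 0.008]
ft_force: [0.9, 0.3, -2.2]
grip_width: 0.0308
```

```bash
python3 st.py; python3 plan.py 0.4598 0.4081 0.150 112.3 5 | sed 's/np.float64//g'
```

```text
t 14.1 p [0.4624 0.4267 0.1538] yawx 113.82 z [ 0.0154 -0.0047 -0.9999] tilt x,y deg [-0.6  0.7] F [ 0.9  0.3 -2.2] w 0.0308
q [ 0.752  0.53   0.232  1.264 -0.014  0.336] v [ 0.002  0.009  0.     0.006 -0.004 -0.002]
[[(-0.03), (-0.02), (0.01), (0.2)], [(-0.06), (-0.04), (0.02), (0.4)], [(-0.07), (-0.05), (0.02), (0.4)], [(-0.06), (-0.04), (0.02), (0.4)], [(-0.03), (-0.02), (0.01), (0.2)]]
```

Call:
play_rows(
  deltas=[0,-0.03,-0.02,0,0.2,0,-0.06,-0.04,0.02,0.4,0,-0.07,-0.05,0.02,0.3,0,-0.06,-0.04,0.02,0.3,0,-0.03,-0.02,0,0.1,0,0,0,0,0],
)

```text
clock: 14.85
eef_pos: [0.4586, 0.4057, 0.1511]
tool_rot: [0.557, 0.831, 0.002, 0.008]
ft_force: [-0.6, -0.4, -3.4]
grip_width: 0.031
```

```bash
python3 st.py; python3 plan.py 0.4598 0.4081 0.150 112.3 3 | sed 's/np.float64//g'
python3 - <<'E'
from h import *
t=shot("top","t6")
cv2.imwrite("pics/v6.png",cv2.resize(t["color"][140:260,70:220],None,fx=5,fy=5,interpolation=2))
E
```

```text
t 14.85 p [0.4586 0.4057 0.1511] yawx 112.3 z [ 0.0158 -0.0049 -0.9999] tilt x,y deg [-0.61  0.73] F [-0.6 -0.4 -3.4] w 0.031
q [ 0.731  0.498  0.171  1.235 -0.014  0.342] v [-0.002 -0.002 -0.001 -0.002  0.    -0.   ]
[[(0.01), (0.01), (0.01), (0.0)], [(0.01), (0.02), (0.01), (0.0)], [(0.01), (0.01), (0.01), (0.0)]]
```

View pics/v6.png

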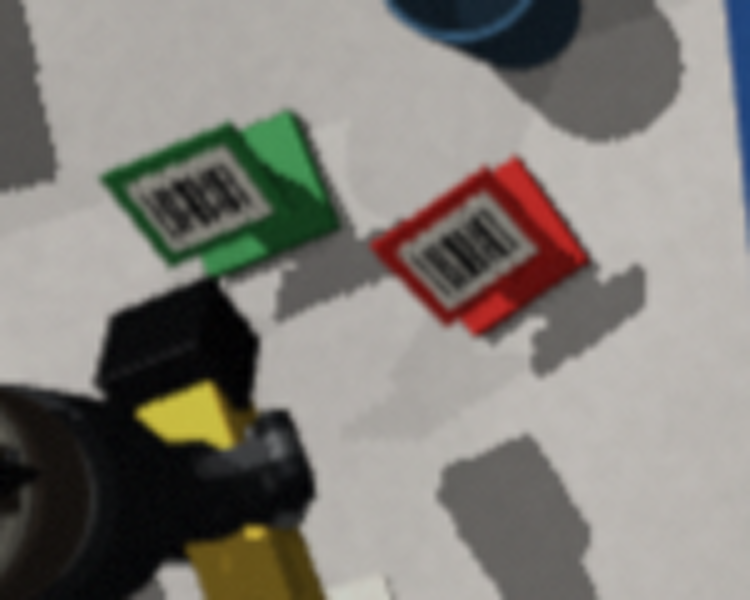

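The head faces the green label, with its front edge from (110,317) to (208,280). I'll check this numerically.

Run:
```python
from lp import *
c=pickle.load(open("pics/t6.pkl","rb"))
P=plane(c,np.array([(110,317),(210,280)])/5.+[70,140]-.5,.1538); print(P.round(4),P.mean(0).round(4),"yaw",np.degrees(np.arctan2(*(P[0]-P[1])[1::-1]))-90)
lp("t6",0,(70,140),(5,5),[(273,212),(176,251),(222,143),(126,183)],.07)
```

```text
[[0.538  0.4612 0.1538]
 [0.5529 0.4223 0.1538]] [0.5455 0.4417 0.1538] yaw 20.92087662496347
[0.6019 0.4672 0.07  ] psi [22.6 23.4] psi_up 23.3 size [0.0455 0.0441 0.0374 0.037 ]
```

Call:
play_rows(
  deltas=[0,0.02,0.02,0.01,-0.3,0,0.02,0.02,0.01,0,0,0,0,0,0,0,0,0,0,0,0,0,0,0,0,0,0,0,0,0,0,0,0,0,0,0,0,0,0,0,0,0,0,0,0,0,0,0,0,0,0,0,0,0,0,0,0,0,0,0],
)

```text
clock: 16.4
eef_pos: [0.4601, 0.4097, 0.1497]
tool_rot: [0.554, 0.832, 0.002, 0.008]
ft_force: [-0.9, 0.6, -2.4]
grip_width: 0.0311
```

Call:
play_rows(
  deltas=[0,0,0,0,0,0,0,0,0,0,0,0,0,0,0],
)

```text
clock: 16.77
eef_pos: [0.4601, 0.4097, 0.1497]
tool_rot: [0.554, 0.832, 0.002, 0.008]
ft_force: [-0.0, 0.1, -1.7]
grip_width: 0.0309
```

```bash
python3 st.py; python3 plan.py 0.36 0.19 0.20 80 12 | sed 's/np.float64//g'
```

```text
t 16.77 p [0.4601 0.4097 0.1497] yawx 112.66 z [ 0.0159 -0.0047 -0.9999] tilt x,y deg [-0.6   0.74] F [-0.   0.1 -1.7] w 0.0309
q [ 0.735  0.506  0.181  1.237 -0.014  0.339] v [ 0.     0.    -0.001  0.001 -0.002  0.   ]
[[(-0.1), (-0.1), (-0.03), (1.2)], [(-0.17), (-0.17), (-0.05), (1.9)], [(-0.23), (-0.22), (-0.07), (2.6)], [(-0.3), (-0.26), (-0.08), (3.2)], [(-0.35), (-0.27), (-0.09), (3.6)], [(-0.39), (-0.26), (-0.1), (3.8)], [(-0.4), (-0.24), (-0.1), (3.8)], [(-0.4), (-0.2), (-0.09), (3.6)], [(-0.36), (-0.16), (-0.08), (3.2)], [(-0.3), (-0.11), (-0.07), (2.6)], [(-0.23), (-0.07), (-0.05), (1.9)], [(-0.14), (-0.04), (-0.03), (1.2)]]
```

Call:
play_rows(
  deltas=[0,-0.1,-0.1,-0.06,1.2,0,-0.17,-0.17,-0.1,1.9,0,-0.23,-0.22,-0.1,2.6,0,-0.3,-0.26,-0.1,3.2,0,-0.35,-0.27,-0.1,3.6,0,-0.39,-0.26,-0.1,3.8,0,-0.4,-0.24,-0.1,3.8,0,-0.4,-0.2,-0.1,3.6,0,-0.4,-0.16,-0.08,3.2,0,-0.4,-0.1,-0.05,2.6,0,-0.4,-0.05,-0.05,2,0,-0.4,0,0,2],
)

```text
clock: 18.27
eef_pos: [0.3477, 0.1415, 0.2128]
tool_rot: [0.782, 0.624, 0.008, 0.009]
ft_force: [-0.3, 0.0, -3.1]
grip_width: 0.0312
```

```bash
python3 st.py; python3 plan.py 0.42 -0.22 0.19 60 12 | sed 's/np.float64//g'
```

```text
t 18.27 p [0.3477 0.1415 0.2128] yawx 77.16 z [ 0.0234 -0.0032 -0.9997] tilt x,y deg [0.12 1.35] F [-0.3  0.  -3.1] w 0.0312
q [ 0.396 -0.014 -0.336  1.228 -0.012  0.62 ] v [-0.438 -0.256 -0.249 -0.007  0.005 -0.133]
[[(-0.2), (0.09), (0.02), (0.6)], [(-0.33), (0.15), (0.03), (1.0)], [(-0.45), (0.21), (0.03), (1.4)], [(-0.54), (0.27), (0.04), (1.7)], [(-0.59), (0.33), (0.05), (1.9)], [(-0.62), (0.36), (0.05), (2.0)], [(-0.6), (0.39), (0.05), (2.0)], [(-0.56), (0.38), (0.05), (1.9)], [(-0.48), (0.36), (0.04), (1.7)], [(-0.39), (0.31), (0.03), (1.4)], [(-0.28), (0.23), (0.03), (1.0)], [(-0.17), (0.14), (0.02), (0.6)]]
```

Call:
play_rows(
  deltas=[0,-0.3,0.09,0.02,0.6,0,-0.36,0.15,0.02,1,0,-0.45,0.21,0.02,1.4,0,-0.54,0.27,0.02,1.7,0,-0.55,0.33,0.02,1.9,0,-0.55,0.36,0.02,2,0,-0.55,0.39,0.02,2,0,-0.55,0.38,0.02,1.9,0,-0.48,0.36,0.02,1.7,0,-0.39,0.31,0.02,1.4,0,-0.28,0.23,0.02,1,0,-0.17,0.14,0,0.6],
)

```text
clock: 19.77
eef_pos: [0.4061, -0.2354, 0.2101]
tool_rot: [0.874, 0.486, 0.015, 0.012]
ft_force: [0.2, 0.3, -2.4]
grip_width: 0.031
```

```bash
python3 st.py; python3 plan.py 0.4895 -0.3830 0.16 48.96 12 | sed 's/np.float64//g'
```

```text
t 19.77 p [ 0.4061 -0.2354  0.2101] yawx 58.23 z [ 0.0383 -0.0061 -0.9992] tilt x,y deg [0.86 2.05] F [ 0.2  0.3 -2.4] w 0.031
q [-0.535  0.163 -0.15   1.222  0.014  0.02 ] v [-0.195  0.113  0.152  0.04   0.01  -0.099]
[[(-0.05), (0.09), (0.03), (0.3)], [(-0.08), (0.15), (0.05), (0.6)], [(-0.11), (0.2), (0.07), (0.7)], [(-0.13), (0.24), (0.09), (0.9)], [(-0.14), (0.28), (0.1), (1.0)], [(-0.14), (0.29), (0.11), (1.1)], [(-0.14), (0.3), (0.11), (1.1)], [(-0.12), (0.28), (0.1), (1.0)], [(-0.11), (0.25), (0.09), (0.9)], [(-0.08), (0.21), (0.07), (0.7)], [(-0.06), (0.16), (0.05), (0.6)], [(-0.03), (0.09), (0.03), (0.3)]]
```

Call:
play_rows(
  deltas=[0,-0.05,0.09,0.03,0.3,0,-0.08,0.15,0.05,0.6,0,-0.11,0.2,0.07,0.7,0,-0.13,0.24,0.09,0.9,0,-0.14,0.28,0.1,1,0,-0.14,0.29,0.11,1.1,0,-0.14,0.3,0.11,1.1,0,-0.12,0.28,0.1,1,0,-0.11,0.25,0.09,0.9,0,-0.08,0.2,0.07,0.7,0,-0.06,0.1,0.03,0.5,0,0,0,0,0],
)

```text
clock: 21.28
eef_pos: [0.4882, -0.3834, 0.1558]
tool_rot: [0.91, 0.414, 0.016, 0.009]
ft_force: [-1.3, 0.4, -2.2]
grip_width: 0.0309
```

```bash
python3 st.py; python3 plan.py 0.4895 -0.3830 0.145 48.96 6 | sed 's/np.float64//g'
```

```text
t 21.27 p [ 0.4882 -0.3834  0.1558] yawx 48.97 z [ 0.0356 -0.0031 -0.9994] tilt x,y deg [1.21 1.65] F [-1.3  0.4 -2.2] w 0.0309
q [-0.675  0.495  0.178  1.224  0.02   0.041] v [ 0.006  0.002 -0.     0.005  0.004  0.002]
[[(0.0), (0.0), (0.02), (0.0)], [(0.0), (0.0), (0.03), (0.0)], [(0.0), (0.0), (0.04), (0.0)], [(0.0), (0.0), (0.04), (0.0)], [(0.0), (0.0), (0.03), (0.0)], [(0.0), (0.0), (0.02), (0.0)]]
```

Call:
play_rows(
  deltas=[0,0,0,0.08,0,0,0,0,0.15,0,0,0,0,0.2,0,0,0,0,0.25,0,0,0,0,0.22,0,0,0,0,0.16,0,0,0,0,0.1,0,0,0,0,0.05,0,0,0,0,0,0],
)

```text
clock: 22.4
eef_pos: [0.4902, -0.3818, 0.0779]
tool_rot: [0.91, 0.415, 0.015, 0.008]
ft_force: [1.1, -0.6, -1.7]
grip_width: 0.0309
```

```bash
python3 st.py; python3 plan.py 0.4921 -0.3846 0.0725 48.96 4 | sed 's/np.float64//g'
python3 - <<'E'
from h import *
c=shot("wrist","w7")
cv2.imwrite("pics/v7.png",c["color"][60:460])
E
```

```text
t 22.4 p [ 0.4902 -0.3818  0.0779] yawx 49.05 z [ 0.0344 -0.0017 -0.9994] tilt x,y deg [1.22 1.55] F [ 1.1 -0.6 -1.7] w 0.0309
q [-0.672  0.557  0.068  1.054  0.02   0.044] v [ 0.    -0.003  0.006 -0.001 -0.    -0.001]
[[(-0.0), (0.01), (0.02), (0.0)], [(-0.01), (0.02), (0.03), (0.0)], [(-0.01), (0.02), (0.03), (0.0)], [(-0.0), (0.01), (0.02), (0.0)]]
```

Call:
play_rows(
  deltas=[0,0,0.01,0.02,0,0,-0.01,0.02,0.03,0.1,0,-0.01,0.02,0.03,0,0,0,0.01,0.02,0,0,0,0,0,0],
)

```text
clock: 23.08
eef_pos: [0.4933, -0.3862, 0.0732]
tool_rot: [0.91, 0.414, 0.016, 0.009]
ft_force: [-0.5, -0.0, -2.1]
grip_width: 0.0308
```

```bash
python3 st.py; python3 plan.py 0.4921 -0.3846 0.0578 48.96 6 | sed 's/np.float64//g'
```

```text
t 23.07 p [ 0.4933 -0.3862  0.0732] yawx 48.94 z [ 0.0368 -0.0036 -0.9993] tilt x,y deg [1.23 1.73] F [-0.5 -0.  -2.1] w 0.0308
q [-0.674  0.568  0.074  1.046  0.02   0.043] v [-0.    -0.001  0.002 -0.001  0.002  0.   ]
[[(0.0), (-0.0), (0.02), (-0.0)], [(0.0), (-0.01), (0.05), (-0.0)], [(0.0), (-0.01), (0.06), (-0.0)], [(0.0), (-0.01), (0.06), (-0.0)], [(0.0), (-0.01), (0.05), (-0.0)], [(0.0), (-0.0), (0.02), (-0.0)]]
```

Call:
play_rows(
  deltas=[0,0,0,0.03,0,0,0,-0.01,0.05,0,0,0,-0.01,0.06,0,0,0,-0.01,0.05,0,0,0,-0.01,0.03,0,0,0,0,0,0],
)

```text
clock: 23.82
eef_pos: [0.4916, -0.3842, 0.0587]
tool_rot: [0.91, 0.414, 0.016, 0.009]
ft_force: [0.4, 0.9, -1.8]
grip_width: 0.031
```

```bash
python3 st.py
```

```text
t 23.82 p [ 0.4916 -0.3842  0.0587] yawx 48.94 z [ 0.0362 -0.0031 -0.9993] tilt x,y deg [1.23 1.68] F [ 0.4  0.9 -1.8] w 0.031
q [-0.673  0.578  0.05   1.012  0.02   0.044] v [-0.001 -0.     0.002 -0.    -0.001 -0.002]
```

Call:
play_rows(
  deltas=[0,0,0,0.01,0,0,0,0,0.01,0,0,0,0,0,0],
)

```text
clock: 24.2
eef_pos: [0.4919, -0.3844, 0.0582]
tool_rot: [0.91, 0.414, 0.016, 0.009]
ft_force: [0.5, -1.1, -1.7]
grip_width: 0.0308
```

Call:
play_rows(
  deltas=[0,0,0,0.01,0,0,0,0,0,0],
)

```text
clock: 24.45
eef_pos: [0.492, -0.3845, 0.0581]
tool_rot: [0.91, 0.414, 0.016, 0.009]
ft_force: [-0.3, 0.5, -1.1]
grip_width: 0.0311
```

Call:
play_rows(
  deltas=[0,0,0,0.03,0,0,0,0,0,0],
)

```text
clock: 24.7
eef_pos: [0.4921, -0.3846, 0.0583]
tool_rot: [0.91, 0.414, 0.016, 0.01]
ft_force: [-0.8, 0.5, -1.8]
grip_width: 0.0313
```

Call:
play_rows(
  deltas=[0,0,0,0.02,0,0,0,0,0,0],
)

```text
clock: 24.95
eef_pos: [0.4923, -0.3847, 0.0581]
tool_rot: [0.91, 0.414, 0.016, 0.01]
ft_force: [0.3, 0.8, 0.4]
grip_width: 0.0309
```

Call:
play_rows(
  deltas=[0.45,0,0,0,0,0.6,0,0,0,0,0.8,0,0,0,0,1,0,0,0,0,1,0,0,0,0,1,0,0,0,0],
)

```text
clock: 25.7
eef_pos: [0.4933, -0.3854, 0.0576]
tool_rot: [0.91, 0.414, 0.017, 0.011]
ft_force: [-0.3, 0.6, -0.3]
grip_width: 0.0854
```

Call:
play_rows(
  deltas=[1,0,0,-0.05,0,1,0,0,-0.15,0,1,0,0,-0.3,0,1,0,0,-0.4,0,1,0,0,-0.5,0,1,0,-0.1,-0.5,0,1,0,-0.2,-0.5,0,1,0,-0.2,-0.4,0,1,0,-0.2,-0.3,0,1,0,-0.1,-0.1,0,1,0,0,0,0],
)

```text
clock: 27.08
eef_pos: [0.448, -0.3517, 0.2592]
tool_rot: [0.91, 0.414, 0.018, 0.013]
ft_force: [0.0, -0.8, -0.1]
grip_width: 0.0854
```

```bash
python3 st.py
python3 - <<'E'
from h import *
c=shot("wrist","w8"); t=shot("top","t8"); s=shot("side","s8"); im=c["color"]
m=mask(im,(20,90,80),(35,255,255))
ks=sorted(cv2.findContours(m,0,2)[0],key=cv2.contourArea)[-2:]
for k in ks:
    r=cv2.minAreaRect(k); b=cv2.boxPoints(r); b=b[np.argsort(b[:,1])]
    A,B=plane(c,[b[:2].mean(0),b[2:].mean(0)],.084,1)[:,:2]; d=B-A; print(r[0],A.round(4),B.round(4),np.linalg.norm(d).round(4),np.degrees(np.arctan2(d[1],d[0])).round(2))
a=cv2.resize(im,(480,360)); b=cv2.resize(s["color"][140:230,330:420],(320,320),interpolation=2)
b=cv2.copyMakeBorder(b,0,40,0,0,0)
x=cv2.resize(t["color"][190:285,445:545],(200,190)); x2=cv2.resize(t["color"],(320,240))
w=np.zeros((240,800,3),np.uint8); w[:190,:200]=x; w[:,200:520]=x2
cv2.imwrite("pics/v8.png",np.vstack([np.hstack([a,b]),w]))
E
```

```text
t 27.07 p [ 0.448  -0.3517  0.2592] yawx 48.94 z [ 0.0439 -0.0095 -0.999 ] tilt x,y deg [1.24 2.26] F [ 0.  -0.8 -0.1] w 0.0854
q [-0.676  0.339  0.21   1.402  0.02   0.041] v [-0.     0.003 -0.004 -0.004 -0.001  0.   ]
(508.75006103515625, 72.75000762939453) [ 0.4681 -0.1274] [ 0.4682 -0.129 ] 0.0016 -85.49
(316.9999694824219, 263.0) [ 0.4538 -0.3496] [ 0.5304 -0.4164] 0.1017 -41.05
```

View pics/v8.png

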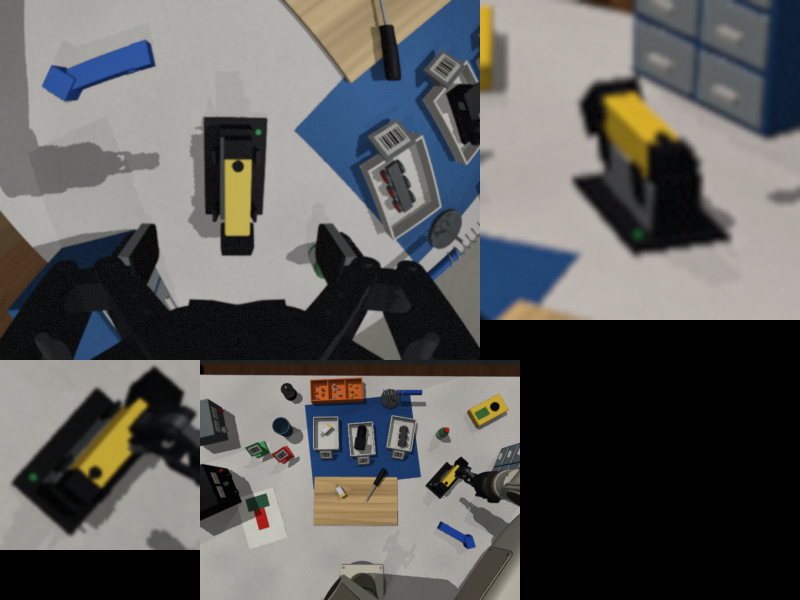

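The final view shows the scanner level in its dock, head over the same end. Its top face is within 1.5 mm and 0.6° of where it was, the gripper is clear, and nothing else has moved.

```bash
python3 -c "
from workcell import ticket
print(ticket.job_done())"
```

```text
the job is handed in; nothing more can be done
None
```

I scanned the loco tray label and then the green tag's label, put the yellow scanner back in its dock, and handed the job in at about 27 s of the 56 s allowed.

- **Scanning:** The scanner was aimed at each label from about 10 cm along its face normal and held still for about 1.5 s or more. Overhead pictures put the head tip within about 1 mm of where I meant it to be. The aim was square to about 2°, limited by how well I could measure the labels' angles.
- **Docking:** I lowered the scanner until the weight came off the wrist, then released it. Afterwards it sat level between the dock's cheeks, head over the same end. Its top face was about 1.5 mm and 0.6° from the original position, with the same apparent length. The gripper is open and clear above, and the last pictures show nothing else moved.
- **Checks that failed or disagreed:**
    - Automatic outlining of the labels failed, so I read their corners by eye from enlarged crops.
    - A finger blocked the wrist camera's view of the green label, so its position comes from the overhead camera only.
    - The tool picked up a tilt of 1–2° as it moved, and I left it because its effect was negligible.

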